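# Bolt down the plate of a kitchen press

## Task

Close the empty kitchen press for putting away: push its sprung plate down into the white basin by the square knob on the steel bolt, and with the plate held down slide the bolt all the way into the steel catch on the end of the basin, so that the plate stays trapped when you let go. Work by feel and gently: the thin tongue of the bolt must never be forced against the catch, neither down onto its sill nor end-on, and the kitchen things standing around must stay where they are.

Things in the scene. Friction and masses are not known exactly. Their poses are not given: they have to be found in the camera images.
- press: an open white plastic basin, 124 (x) x 160 (y) x 62 mm tall, fixed to the table; origin at the centre of its underside, z up; its +y is the way the bolt slides to the catch. In it a white plate, 110 x 144 mm, stands on springs; along a 48 mm wide rib on the plate the flat steel bolt slides in y under two low staples (tops 4 mm above the bolt's face, 62 and -66 mm from the centre)
- end_wall (a point): middle of the top edge of the basin's +y end wall, outer face (y = 80 mm in the press's frame). The catch is screwed to this wall: a C-shaped steel bracket, 44 mm wide, with a flat sill below, a 13 mm thick lip over it and a back wall. The slot between sill and lip is 10 mm high, for the 8 mm tongue. The sill begins at y = 76 mm, the lip at y = 98 mm
- catch_back (a point): a point on the face of the catch's back wall (y = 118 mm), 67 mm above the table. The catch sits in slotted screw holes, so its height differs from time to time and no reading gives it: the sill's upper face lies anywhere from 67 to 85 mm above the table and has to be felt for; the lip's underside is 10 mm above the sill
- knob_foot (a point): centre of the foot of the bolt's knob, 102 mm above the table with the plate up. The knob is a grey upright square post, 20 x 20 mm, sides along the press's x and y, 34 mm tall above this point. Round it is a flat steel shoulder, 56 (x) x 50 (y) mm, whose upper face is at this point and may be pushed on with the fingertips. Goes down with the plate, slides with the bolt
- tongue: flat +y end of the bolt, steel, 28 mm wide, 8 mm thick; origin at the middle of the lower edge of its free end, axes as the press; 94 mm above the table with the plate up, at y = 92 mm + bolt. The only part that meets the catch: pushed down it lands on the sill (its end is over the sill, short of the lip); slid +y it goes under the lip up to the back wall
- plate (a joint): how far the plate is pushed down, m: 0 up, 0.032 at most. The spring gives about 4 N at 0 and 350 N/m more (7 to 13.5 N where the tongue meets the sill, which is anywhere from 0.009 to 0.027), with damping of 60 N s/m. Let go, it comes up again, unless the tongue is under the lip: then it rises about 2 mm and stays
- bolt (a joint): position of the bolt along the press's +y, m, -0.011 to 0.032; starts between -0.010 and 0.003; the tongue's end passes the lip's edge at 0.006 and meets the back wall at 0.026. It slides with about 1.2 N friction, no spring
- shaker: a waisted steel salt shaker, 44 mm across, 80 mm tall; origin at the centre of its underside; leave alone
- jar: a closed glass jar with a steel lid, 64 mm across, 85 mm tall; origin at the centre of its underside; leave alone
- ring_cutter: a thin steel ring (dough cutter) standing flat, 68 mm across, 35 mm tall; origin at the centre of its underside; leave alone
- mug: a white mug, 80 mm across, 95 mm tall; origin at the centre of its underside; leave alone
- bowl: a blue bowl, 140 mm across, 60 mm tall; origin at the centre of its underside; leave alone
- spatula: a wooden-handled kitchen spatula lying flat; leave alone
- figurine: a small plain terracotta figurine, 48 mm across, 83 mm tall; origin at the centre of its underside; leave alone
There are look-alikes about, which are no part of the job. Leave any yellow look-alike of the press alone.

How it is judged:
By the outcome, as a careful person would: the job done as asked, in the order asked, and still so for the second after the job is handed in, with the robot touching nothing.
It also fails if it takes over 58 s, if anything falls off the work surface, if the arm or the gripper's body presses on something with over 40 N, if the wrist force passes 120 N, or if a joint passes its speed limit or range.

## Robot

A 6-joint arm with a two-finger parallel gripper is mounted at the origin on the work surface. World frame = base frame: x ahead of the robot, y to its left, z up, the work surface at z = 0. Lengths are in mm, angles in rad, forces in N, time in s.
With the tool pointing down it reaches from about 350 to 975 mm from the base axis. Payload 4.9 kg.
Tool frame: the origin (TCP) lies on the centre line of the jaws, within the pads' length; the fingertips stand 8 mm ahead of it and the grasp point (between the pads) lies 11 mm behind it; z points along the fingers, y is the direction in which the jaws open and shut (so a half turn about z gives the same grasp; the last joint's range is limited). The gripper opens to 85 mm and grips with 20 to 120 N. Pads are 22 mm wide; open, the fingers measure 114 mm over their backs; the gripper's body (76 mm by 85 mm) begins 54 mm behind the grasp point. The pads swing forward as they close: fully open they stand 13 mm farther back than shut.
Start: joints at [-1.319, 0.053, 1.613, -0, 1.476, -0.119], TCP at [226.469, -582.506, 239.304] pointing down, gripper open.
Joint ranges: [-3.01, 3.01], [-1.01, 2.22], [0.06, 2.58], [-1.02, 4.17], [0.09, 2.62], [-3.14, 3.14]. Speed limits (rad/s): [2.57, 2.57, 3.14, 3.14, 3.14, 3.14].

## Interface

Orientations are given as a 3x3 rotation matrix whose columns are the frame's x, y, z axes.
In Python, from rig import arm gives the robot as it stands.
- The arm moves only by the tool play_rows, never from a script. Its argument "deltas" is a list of rows, each an object with "xyz": the shift along the tool's x, y, z in m, a list of three; "yaw": the turn about the tool's z in rad. A call has 1 to 5 rows; each row shifts and turns the pose as measured when the row begins, along the tool's axes as they then stand; what a row does not reach is not made up. A row lasts 1/12 s, in which the tool goes at most 41.7 mm and 7.16 degrees, less where a joint would pass 70% of its speed; a pose out of reach is approached as far as the arm can. A call with a gripper value outside its range is refused whole. "gripper" is the finger opening in m, from 0 to 0.0854, set as the call begins (left out, the last holds). The fingers move at their own pace and stop on an object; "force" is the grip in N (left out, the last holds). Time passes only in rows, so rows that do not move let the fingers close. It gives the time, the measured TCP pose, the force and the opening at its end, in the units of the state.
- arm.observe(): the state, without advancing time (a new reading comes with each control period).
- arm.get_image(name): name is "scene" or "top" or "wrist"; returns a dict with "pixels" (420x560x3 uint8, red, green, blue), "K" (3x3 intrinsics, pixels), "distortion" ([k1, k2, p1, p2, k3] as OpenCV has them; the pictures are not rectified), "R" (3x3) and "t" (3): a world point X has camera coordinates R X + t. Camera axes: x right, y down, z forward; pixel columns grow to the right and rows downward; lengths in mm; the calibration is good to about 2 mm. A picture is of the moment at which its call begins. There is no depth.
- arm.sign_off(): hands the job in, once; it reports no verdict.
Trained networks look in a picture, given as the dict that the camera call returned (one of the last four; its "shot" number tells which), for a name from the list of things; names that differ only in an ending like _2 or _b are one class to them, and where a whole thing is asked for, a point or a joint stands for the part that bears it (a point fixed in the world has none). Each returns a list of dicts, best first, with "score" (0 to 1); they miss things now and then, are a little off and sometimes report something else, mostly with a low value. They report only what shows in the picture. A call takes as long as a camera call. They do not tell look-alikes from the thing itself.
- arm.recognise(thing, picture): "position" ([x, y, z] in mm, in world coordinates, good to about 4 mm: the middle of the surface that is visible of it).
- arm.masks_of(thing, picture): "pixels" (420x560 bool, what is visible of it).
- arm.spot_point(thing, picture): "position" ([x, y, z] in mm, in world coordinates, good to about 4 mm: a listed point, or the origin of a listed thing).
The state is a dict: "t": time; "joints": joint angles; "qvel": joint speeds; "joint_torque": joint torques, N m; "eef_pos": TCP position; "eef_rot": TCP orientation; "force": force on the tool from outside, world axes, zero at the start; "ft_torque": the same for the moment, N m; "gripper_width": finger opening in mm.
Only numpy, scipy, OpenCV 4.12 (cv2) and the standard library are available. Lean on these libraries where they do the work, as an engineer would, in place of code of your own. Each camera call takes 0.05 s, during which the arm holds its last target.

## Working session

There is one attempt and no reset: what is moved stays moved. The work goes in short steps, Python scripts to look and compute and a tool call to move; the robot and the scene stay as the last step left them, time stands still between calls to the robot, and variables do not carry over. Pictures are saved under pics/ and viewed, and the job is handed in when it is done.

Besides the shell and the picture viewer there is one more tool, called after "Emit:" as a command line: name --argument value ..., lists and objects as JSON in quotes. play_rows: Moves the arm, as the interface text tells. Its arguments: {"type":"object","properties":{"deltas":{"type":"array","items":{"type":"object","properties":{"xyz":{"type":"array","items":{"type":"number"}},"yaw":{"type":"number"}}}},"gripper":{"type":"number"},"force":{"type":"number"}},"required":["deltas"]}

```bash
ls; mkdir -p pics; cat > h.py <<'E'
import numpy as np,cv2
from rig import arm
def save(p,n,crop=None,s=1):
    im=p["pixels"][:,:,::-1]
    if crop: im=im[crop[1]:crop[3],crop[0]:crop[2]]
    im=cv2.resize(im,None,fx=s,fy=s,interpolation=cv2.INTER_CUBIC)
    cv2.imwrite("pics/"+n+".png",im)
def proj(p,X):
    q,_=cv2.projectPoints(np.array(X,float).reshape(-1,3),cv2.Rodrigues(np.array(p["R"]))[0],np.array(p["t"],float),np.array(p["K"]),np.array(p["distortion"],float));return q[:,0]
def ray(p,uv,z):
    n=cv2.undistortPoints(np.array(uv,float).reshape(-1,1,2),np.array(p["K"]),np.array(p["distortion"],float))[:,0]
    R=np.array(p["R"]);t=np.array(p["t"]);C=-R.T@t;out=[]
    for a in n:
        d=R.T@np.array([a[0],a[1],1]);out.append(C+d*(z-C[2])/d[2])
    return np.array(out)
E
python3 - <<'E'
from h import *
np.set_printoptions(precision=1,suppress=True)
for n in ["scene","top"]:
    p=arm.get_image(n);save(p,n+"0",None,1.4)
    for th in ["end_wall","catch_back","knob_foot","tongue","press"]:
        for d in arm.spot_point(th,p)[:3]: print(n,th,round(d["score"],2),np.array(d["position"]),proj(p,d["position"])[0])
print(arm.observe())
E
```

```text
pics
scene end_wall 0.83 [531.5  20.1  63.5] [278.1 201.4]
scene end_wall 0.74 [358.  273.4  60.5] [302.8 137.7]
scene end_wall 0.56 [716.1 251.4  61.6] [399.2 198.3]
scene catch_back 0.89 [349.9 309.7  66. ] [309.9 130.7]
scene catch_back 0.74 [539.9  52.   65.9] [290.3 196.8]
scene catch_back 0.74 [715.8 294.9  71.2] [410.3 188.1]
scene knob_foot 0.83 [361.3 174.2 101.4] [278.  137.6]
scene knob_foot 0.56 [710.7 148.1 107.1] [373.1 199.7]
scene tongue 0.55 [353.1 283.1  96.5] [304.6 124.9]
scene tongue 0.48 [538.   28.2  92.9] [282.6 191.4]
scene tongue 0.46 [712.  267.2  93.6] [403.8 184.4]
scene press 0.69 [361.6 197.1   2.5] [283.7 165. ]
scene press 0.67 [708.2 174.2   2. ] [373.7 229.1]
top end_wall 0.95 [350.1 275.9  63.5] [155.1 280.3]
top end_wall 0.78 [714.9 255.   61.9] [170.7 131.7]
top end_wall 0.71 [537.1  18.4  60.9] [264.5 204.4]
top catch_back 0.94 [538.3  57.6  61.3] [248.2 203.6]
top catch_back 0.93 [721.7 288.6  68.8] [156.9 128.2]
top knob_foot 0.9 [709.  148.9 101.6] [210.8 129.8]
top knob_foot 0.79 [359.3 168.7 105.7] [196.7 278.1]
top knob_foot 0.59 [519.9 -85.8 103.2] [309.  210.1]
top tongue 0.79 [717.2 270.1  92.2] [161.9 127.3]
top tongue 0.62 [539.   29.   94.4] [259.6 201.7]
top tongue 0.52 [349.4 291.6  95.2] [145.  280.8]
top press 0.86 [714.  174.5   1.4] [206.3 138.8]
top press 0.83 [362.4 197.3   4.5] [192.2 275.4]
top press 0.73 [521.6 -60.4  -1.6] [296.  214.1]
{'t': 0.6, 'joints': array([-1.3,  0.1,  1.6, -0. ,  1.5, -0.1]), 'qvel': array([ 0., -0.,  0.,  0., -0.,  0.]), 'joint_torque': array([ -0. , -39.3, -37. ,  -0. ,   0. ,   0. ]), 'eef_pos': array([ 226.4, -582.5,  239.3]), 'eef_rot': array([[ 0.9,  0.4, -0. ],
       [ 0.4, -0.9, -0. ],
       [-0. ,  0. , -1. ]]), 'force': array([ 0.1, -0.5, -0.4]), 'ft_torque': array([-0. ,  0.1,  0. ]), 'gripper_width': 85.3832271703593}
```

View pics/scene0.png

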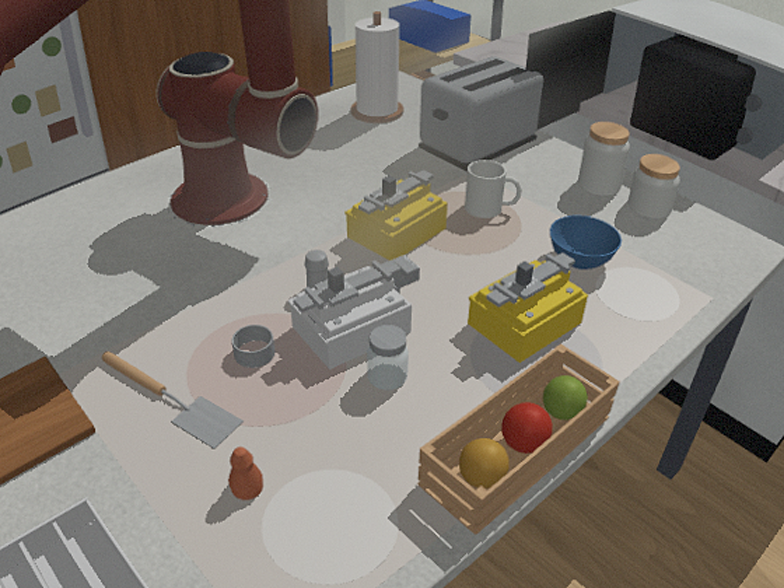

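View pics/top0.png

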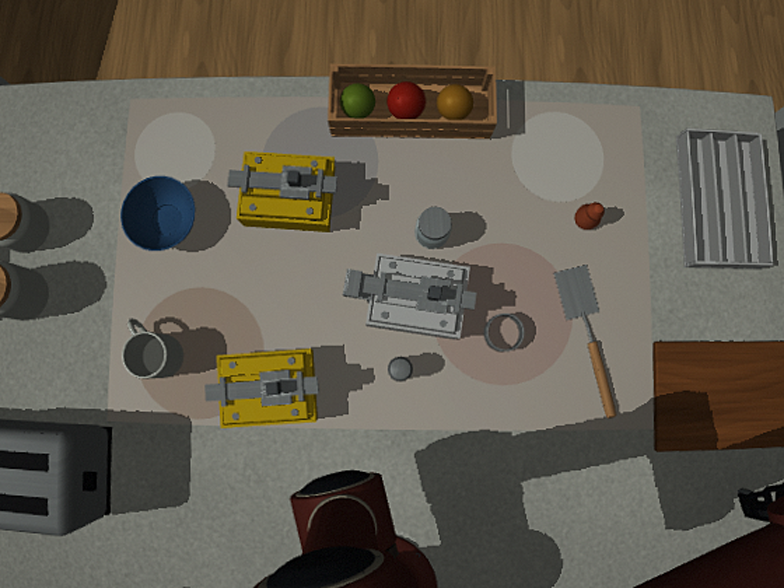

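The real press is the white one: in top0.png it sits at about (420,295), with its knob at (436,291). The two look-alikes at (285,190) and (267,387) are both yellow. I'll confirm that in a crop and measure.

```bash
python3 - <<'E'
from h import *
np.set_printoptions(precision=1,suppress=True)
p=arm.get_image("top");save(p,"crop1",(230,165,370,255),5)
q=arm.get_image("scene");save(q,"crop1s",(190,170,310,270),5)
for n,pp in (("top",p),("scene",q)):
  for th in ["knob_foot","tongue","press","end_wall","catch_back","jar","shaker","ring_cutter"]:
    for d in arm.spot_point(th,pp)[:4]:
        X=np.array(d["position"])
        if np.hypot(*(X[:2]-[520,-40]))<190: print(n,th,round(d["score"],2),X,proj(pp,X)[0])
# model overlay
import pickle;pickle.dump((p,q),open("pq.pkl","wb"))
E
```

```text
top knob_foot 0.77 [520.1 -85.  100.5] [308.6 210.2]
top tongue 0.53 [538.   29.4  93.9] [259.5 202.1]
top press 0.94 [524.2 -61.5   1.3] [296.5 213. ]
top end_wall 0.95 [536.4  16.5  60.1] [265.3 204.7]
top catch_back 0.77 [541.1  55.8  68.2] [248.8 202.1]
top jar 0.68 [643.8 -89.8  -0.7] [307.9 167. ]
top shaker 0.49 [397.1 -31.7  -1.6] [284.  263.3]
top ring_cutter 0.46 [ 462.3 -215.9    0.5] [357.2 238.3]
scene knob_foot 0.91 [518.7 -87.1 100.2] [239.  205.5]
scene tongue 0.52 [536.7  28.   94.5] [282.2 190.7]
scene end_wall 0.91 [531.8  19.6  61.6] [278.  202.2]
scene catch_back 0.9 [539.8  53.1  66.9] [290.6 196.3]
scene jar 0.93 [651.7 -88.   -3. ] [278.2 270. ]
scene shaker 0.66 [398.5 -37.4  -1.4] [225.9 206.7]
scene ring_cutter 0.77 [ 467.  -215.7    1.7] [183.1 251.6]
scene ring_cutter 0.18 [517.  -86.7 100.4] [238.6 205. ]
```

View pics/crop1.png

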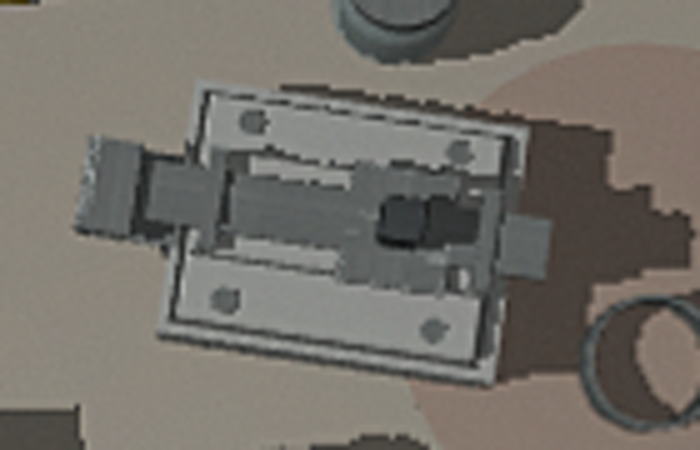

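View pics/crop1s.png

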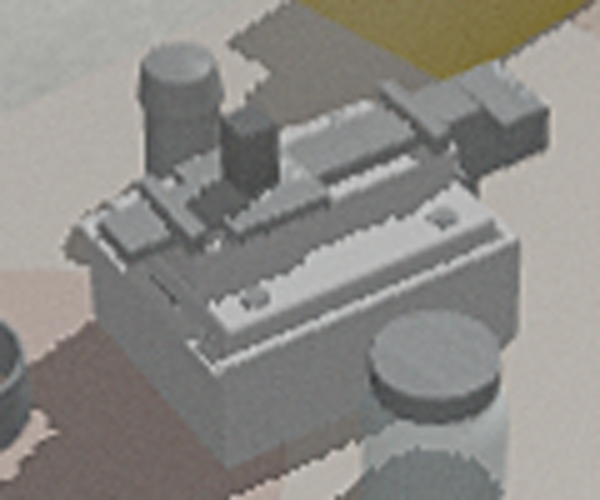

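Crop1.png shows the white press with steel parts: rim corners near (200,82), (527,127), (493,383), (160,335), knob top near (403,222), and the catch on the left at (110,185). This is the one meant. Next I'll fit its pose.

```bash
python3 - <<'E'
from h import *
import pickle
from scipy.optimize import least_squares
np.set_printoptions(precision=2,suppress=True)
p,q=pickle.load(open("pq.pkl","rb"))
c=np.array([(200,82),(527,127),(493,383),(160,335)])/5+[230,165]
# top: image left = +y world ; image up=+x. TL: +x,+y
L=np.array([(62,80),(62,-80),(-62,-80),(-62,80)])
def pose(v):
    a=v[2];R=np.array([[np.cos(a),-np.sin(a)],[np.sin(a),np.cos(a)]]);return R
def pts(v,l,z): 
    return np.c_[l@pose(v).T+v[:2],np.full(len(l),z)]
r=least_squares(lambda v:(proj(p,pts(v,L,62))-c).ravel(),[522,-61,-.19]);print(r.x,r.fun)
cs=np.array([(520,240),(225,370),(85,225)])/5+[190,170]
Ls=np.array([(62,80),(62,-80),(-62,-80)])
r2=least_squares(lambda v:(proj(q,pts(v,Ls,62))-cs).ravel(),[522,-61,-.19]);print(r2.x,r2.fun)
v=r.x
kt=ray(p,[(403/5+230,222/5+165)],136)[0];ks=ray(q,[(250/5+190,118/5+170)],136)[0]
print("knobtop",kt,ks)
for K in (kt,ks,[520,-85.5,100.5],[518.7,-87.1,100.2]): print("local",pose(v).T@(np.array(K)[:2]-v[:2]))
for K in ([538,29,94],[536.7,28,94.5]): print("tongue local",pose(v).T@(np.array(K)[:2]-v[:2]))
# tool yaw
o=arm.observe();R=o["eef_rot"];print(R,o["eef_pos"])
E
```

```text
[521.85 -64.9   -0.13] [-0.17 -0.14 -0.14  0.31  0.02 -0.1   0.28 -0.06]
[528.24 -63.06  -0.12] [ 0.39 -0.34 -0.12  0.65 -0.28 -0.47]
knobtop [517.79 -87.09 136.  ] [523.58 -86.5  136.  ]
local [ -1.19 -22.53]
local [  4.47 -21.21]
local [  0.79 -20.67]
local [ -0.29 -22.42]
tongue local [ 4.01 95.19]
tongue local [ 2.85 94.04]
[[ 0.93  0.36  0.  ]
 [ 0.36 -0.93  0.  ]
 [ 0.   -0.   -1.  ]] [ 226.46 -582.51  239.28]
```

Emit:
play_rows --deltas '[{"xyz": [0, 0, 0], "yaw": 0.124}, {"xyz": [0, 0, 0], "yaw": 0.124}, {"xyz": [0, 0, 0], "yaw": 0.124}, {"xyz": [0, 0, 0], "yaw": 0.124}, {"xyz": [0, 0, 0], "yaw": 0}]' --gripper 0.034

```text
t: 1.92
eef_pos: [226.5, -582.5, 239.3]
eef_rot: [[0.991, -0.136, 0.0], [-0.136, -0.991, -0.0], [0.0, 0.0, -1.0]]
force: [-0.5, 0.3, -0.1]
gripper_width: 33.8
```

```bash
cat >> h.py <<'E'
A=-0.128
def st(target=None,yaw=A):
    o=arm.observe();R=o["eef_rot"];y=-R[:2,1]
    a=np.arctan2(-y[0],y[1])
    print("t",round(o["t"],2),"pos",np.round(o["eef_pos"],2),"F",np.round(o["force"],2),"T",np.round(o["ft_torque"],2),"w",round(o["gripper_width"],1),"yaw",round(a,4),"toolturn",round(a-yaw,4),"q",np.round(o["joints"],2))
    if target is not None: print("tool delta",np.round(R.T@(np.array(target)-o["eef_pos"]),1))
E
python3 -c "
from h import *
st([519.5,-86.5,200])"
```

```text
t 1.92 pos [ 226.48 -582.52  239.32] F [-0.49  0.34 -0.11] T [ 0.03 -0.04  0.03] w 33.8 yaw -0.1367 toolturn -0.0087 q [-1.32  0.05  1.61  0.    1.48  0.39]
tool delta [ 222.7 -531.3   39.3]
```

Emit:
play_rows --deltas '[{"xyz": [0.0148, -0.0354, 0], "yaw": -0.002}, {"xyz": [0.0148, -0.0354, 0], "yaw": -0.002}, {"xyz": [0.0148, -0.0354, 0], "yaw": -0.002}, {"xyz": [0.0148, -0.0354, 0], "yaw": -0.002}, {"xyz": [0.0148, -0.0354, 0], "yaw": 0}]'

```text
t: 2.33
eef_pos: [321.5, -416.7, 238.1]
eef_rot: [[0.992, -0.123, -0.001], [-0.123, -0.992, -0.002], [-0.001, 0.002, -1.0]]
force: [0.8, -0.6, 0.6]
gripper_width: 34.0
```

Emit:
play_rows --deltas '[{"xyz": [0.0148, -0.0354, 0], "yaw": 0}, {"xyz": [0.0148, -0.0354, 0], "yaw": 0}, {"xyz": [0.0148, -0.0354, 0], "yaw": 0}, {"xyz": [0.0148, -0.0354, 0], "yaw": 0}, {"xyz": [0.0148, -0.0354, 0], "yaw": 0}]'

```text
t: 2.75
eef_pos: [418.5, -241.2, 238.7]
eef_rot: [[0.994, -0.109, 0.002], [-0.109, -0.994, -0.004], [0.002, 0.004, -1.0]]
force: [0.1, -0.7, -0.0]
gripper_width: 33.8
```

```bash
python3 -c "
from h import *
st([519.5,-86.5,200])"
```

```text
t 2.75 pos [ 418.53 -241.17  238.71] F [ 0.14 -0.67 -0.03] T [ 0.03 -0.04 -0.03] w 33.8 yaw -0.109 toolturn 0.019 q [-0.68 -0.3   1.94 -0.    1.5   1.  ]
tool delta [  83.4 -164.9   38.3]
```

Emit:
play_rows --deltas '[{"xyz": [0.0175, -0.035, 0.004], "yaw": 0.008}, {"xyz": [0.0175, -0.035, 0.004], "yaw": 0.008}, {"xyz": [0.0175, -0.035, 0.004], "yaw": 0.004}, {"xyz": [0.0175, -0.035, 0.004], "yaw": 0}, {"xyz": [0.01, -0.02, 0.004], "yaw": 0}]'

```text
t: 3.17
eef_pos: [521.1, -81.1, 221.1]
eef_rot: [[0.994, -0.11, 0.01], [-0.11, -0.994, -0.007], [0.01, 0.006, -1.0]]
force: [1.0, -0.6, -0.5]
gripper_width: 34.1
```

```bash
python3 - <<'E'
from h import *
st([519.5,-86.5,200])
for n in ("wrist","top","scene"):
    p=arm.get_image(n); 
    if n=="wrist": save(p,"w1",None,1.4)
    for th in ["knob_foot","tongue","end_wall"]:
        for d in arm.spot_point(th,p)[:2]: print(n,th,round(d["score"],2),np.round(d["position"],1),proj(p,d["position"])[0])
E
```

```text
t 3.17 pos [521.15 -81.14 221.07] F [ 1.01 -0.58 -0.51] T [0.02 0.   0.  ] w 34.1 yaw -0.1105 toolturn 0.0175 q [-0.29 -0.18  1.86 -0.    1.44  1.39]
tool delta [-1.3  5.4 21.1]
wrist knob_foot 0.63 [523.8 -89.2 103.6] [282.90063784 202.58838577]
wrist tongue 0.65 [536.6  28.7  91.9] [150.11614197 199.79279193]
top knob_foot 0.93 [710.8 148.9 100.7] [210.90711349 129.15655719]
top knob_foot 0.65 [364.  167.2 103.4] [197.60255305 276.05006878]
top tongue 0.56 [717.2 268.4  94.5] [162.35950617 127.02100032]
top tongue 0.51 [349.5 290.3  96.9] [145.37482419 280.81449968]
top end_wall 0.8 [349.8 275.9  65.2] [154.91747729 280.43396651]
top end_wall 0.74 [538.1  18.2  63.4] [264.54788537 203.83740289]
scene knob_foot 0.95 [517.9 -87.7 101.8] [238.51814845 204.85089602]
scene knob_foot 0.94 [363.8 170.4 101. ] [277.5347002  138.60139967]
scene tongue 0.69 [540.8  26.7  96. ] [282.98588639 191.15044502]
scene tongue 0.67 [714.1 264.   92.4] [403.66144585 185.73091883]
scene end_wall 0.8 [715.9 251.3  63.7] [399.28974124 197.59744493]
scene end_wall 0.75 [530.2  19.4  61.3] [277.46353239 202.03509422]
```

View pics/w1.png

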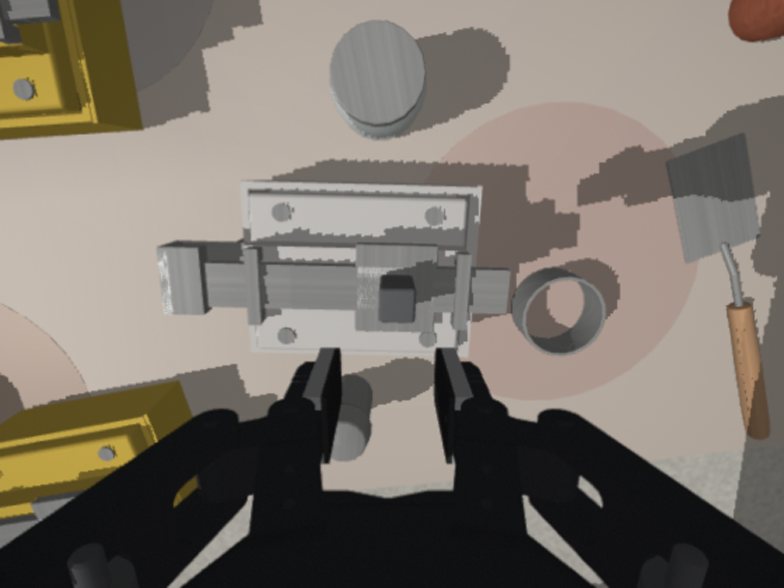

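Wrist view: shoulder outline (357–437, 245–331), knob top near (397,305), and basin rim from (243,182) to (482,187) at the top and (250,353) to (468,356) at the bottom. Converting these to positions.

```bash
python3 - <<'E'
from h import *
np.set_printoptions(precision=1,suppress=True)
p=arm.get_image("wrist");save(p,"w2",(160,120,380,270),3.6)
s=1.4
print("shoulder",ray(p,np.array([(357,245),(437,245),(437,331),(357,331),(397,288)])/s,102))
r=ray(p,np.array([(243,182),(482,187),(468,356),(250,353)])/s,62);print("rim",r,r.mean(0))
for a,b in ((1,0),(2,3)):
    d=r[b]-r[a];print(np.linalg.norm(d),np.arctan2(-d[0],d[1]))
st()
E
```

```text
shoulder [[ 548.2  -72.7  102. ]
 [ 542.5 -120.4  102. ]
 [ 487.5 -115.7  102. ]
 [ 493.6  -65.2  102. ]
 [ 518.8  -93.6  102. ]]
rim [[ 593.1    0.6   62. ]
 [ 571.  -158.1   62. ]
 [ 448.8 -140.6   62. ]
 [ 470.8   21.2   62. ]] [520.9 -69.2  62. ]
160.28913632097814 -0.13877301422151647
163.27015648851767 -0.13517891762485706
t 3.82 pos [519.6 -85.  221. ] F [-0.3 -0.3 -0.4] T [-0.  0.  0.] w 34.3 yaw -0.1175 toolturn 0.0105 q [-0.3 -0.2  1.9 -0.   1.4  1.4]
```

View pics/w2.png

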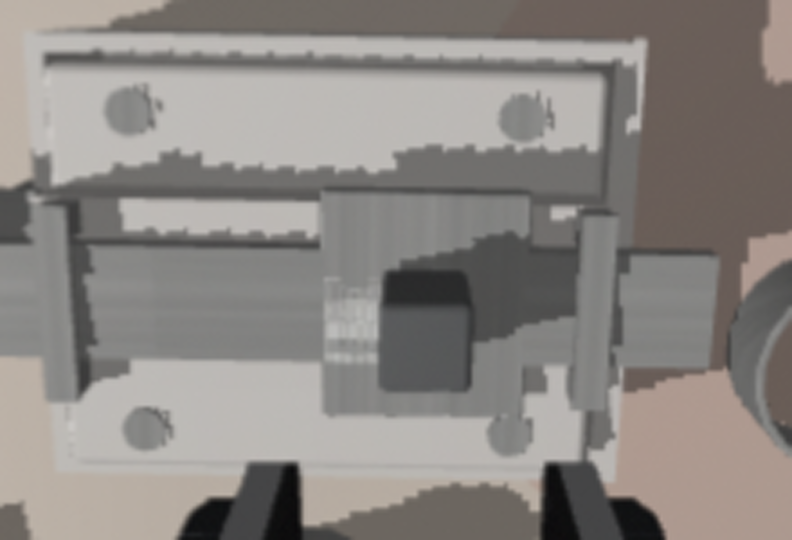

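```bash
python3 - <<'E'
from h import *
np.set_printoptions(precision=2,suppress=True)
p=arm.get_image("wrist")
f=lambda a:np.array(a)/3.6+[160,120]
s=ray(p,f([(321,190),(528,192),(522,415),(322,415)]),102);print("shoulder",s.mean(0),[np.linalg.norm(s[i]-s[i-1]) for i in range(4)])
print("knobtop",ray(p,f([(425.5,348)]),136))
r=ray(p,f([(28,35),(646,40),(612,478),(58,470)]),62);print("rim",r.mean(0),[np.linalg.norm(r[i]-r[i-1]) for i in range(4)])
for a,b in ((1,0),(2,3)):
    d=r[b]-r[a];print(np.arctan2(-d[0],d[1]))
for a,b in ((1,0),(2,3)):
    d=s[b]-s[a];print(np.arctan2(-d[0],d[1]))
st([519.5,-87.5,150],-0.125)
E
```

```text
shoulder [520.01 -88.35 102.  ] [np.float64(55.87610484037992), np.float64(48.272649903959405), np.float64(55.476779044181015), np.float64(49.40326423786637)]
knobtop [[520.12 -88.48 136.  ]]
rim [522.96 -65.01  62.  ] [np.float64(122.38475571345063), np.float64(160.95804180862234), np.float64(123.87979315611891), np.float64(161.06378568416628)]
-0.1262802939339712
-0.13557355599777418
-0.1281627615715636
-0.12006033298297401
t 3.87 pos [519.62 -84.86 220.97] F [-0.63 -0.08  0.01] T [0.   0.04 0.03] w 34.2 yaw -0.1173 toolturn 0.0077 q [-0.3  -0.18  1.87 -0.    1.45  1.39]
tool delta [-0.5  2.2 71. ]
```

Emit:
play_rows --deltas '[{"xyz": [0, 0.0025, 0.015], "yaw": 0.01}, {"xyz": [0, 0, 0.018], "yaw": 0}, {"xyz": [0, 0, 0.018], "yaw": 0}, {"xyz": [0, 0, 0.018], "yaw": 0}, {"xyz": [0, 0, 0], "yaw": 0}]'

```text
t: 4.28
eef_pos: [521.5, -89.5, 152.5]
eef_rot: [[0.992, -0.128, 0.015], [-0.128, -0.992, -0.01], [0.016, 0.008, -1.0]]
force: [-1.0, 1.1, -0.8]
gripper_width: 34.1
```

```bash
python3 - <<'E'
from h import *
p=arm.get_image("wrist");save(p,"w3",None,1.4)
st([519.7,-87.9,113],-0.127)
E
```

```text
t 4.33 pos [522.38 -89.7  154.44] F [-0.61  0.23  0.02] T [ 0.04 -0.01 -0.03] w 34.1 yaw -0.1288 toolturn -0.0018 q [-0.31 -0.12  1.93 -0.    1.32  1.39]
tool delta [-3.6 -1.8 41.4]
```

View pics/w3.png

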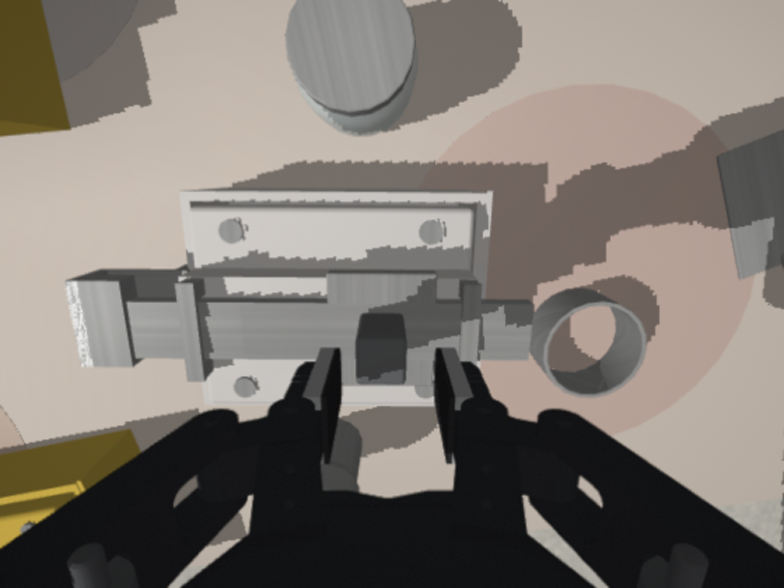

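Emit:
play_rows --deltas '[{"xyz": [0, 0, 0], "yaw": 0}, {"xyz": [-0.003, -0.0015, 0.003], "yaw": 0}, {"xyz": [0, 0, 0], "yaw": 0}]'

```text
t: 4.58
eef_pos: [520.9, -88.3, 154.3]
eef_rot: [[0.991, -0.129, 0.021], [-0.128, -0.992, -0.011], [0.022, 0.009, -1.0]]
force: [1.1, 0.4, -0.6]
gripper_width: 34.2
```

```bash
python3 - <<'E'
from h import *
st([519.7,-87.9,113],-0.127)
print(arm.observe()["eef_rot"])
E
```

```text
t 4.58 pos [520.94 -88.32 154.33] F [ 1.14  0.38 -0.61] T [-0.02 -0.03 -0.05] w 34.2 yaw -0.129 toolturn -0.002 q [-0.31 -0.13  1.93 -0.    1.31  1.39]
tool delta [-2.2 -0.6 41.3]
[[ 0.99147524 -0.1286525   0.02062459]
 [-0.12843633 -0.9916512  -0.01148948]
 [ 0.02193055  0.00874259 -0.99972127]]
```

Emit:
play_rows --deltas '[{"xyz": [-0.001, 0, 0.008], "yaw": 0}, {"xyz": [-0.001, 0, 0.008], "yaw": 0}, {"xyz": [-0.001, 0, 0.008], "yaw": 0}, {"xyz": [0, 0, 0.004], "yaw": 0}, {"xyz": [0, 0, 0], "yaw": 0}]'

```text
t: 5.0
eef_pos: [519.9, -88.6, 126.7]
eef_rot: [[0.991, -0.128, 0.026], [-0.128, -0.992, -0.013], [0.028, 0.01, -1.0]]
force: [0.6, 0.8, 0.2]
gripper_width: 34.1
```

```bash
python3 - <<'E'
from h import *
st([519.7,-87.9,113],-0.127)
print(arm.observe()["eef_rot"][2])
p=arm.get_image("wrist");save(p,"w4",None,1.4)
E
```

```text
t 5.0 pos [519.89 -88.61 126.73] F [0.61 0.76 0.17] T [-0.03  0.03 -0.  ] w 34.1 yaw -0.1287 toolturn -0.0017 q [-0.31 -0.1   1.96 -0.01  1.26  1.39]
tool delta [-0.7 -0.8 13.7]
[ 0.02759732  0.00982826 -0.9995708 ]
```

View pics/w4.png

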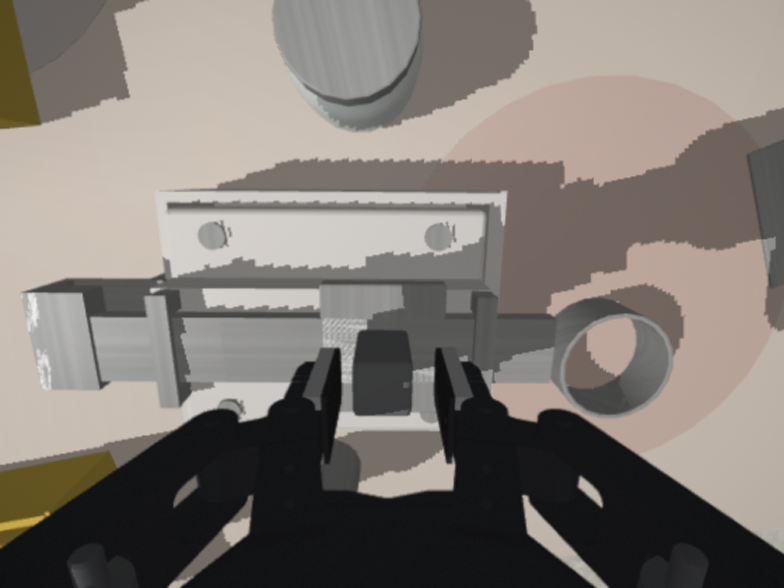

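The knob now sits between the fingers: its top is at about (383,395) and the finger mid-line at 388. I'll go down the rest of the way.

Emit:
play_rows --deltas '[{"xyz": [-0.0005, -0.001, 0.005], "yaw": 0}, {"xyz": [0, 0, 0.005], "yaw": 0}, {"xyz": [0, 0, 0.002], "yaw": 0}, {"xyz": [0, 0, 0], "yaw": 0}]'

```text
t: 5.38
eef_pos: [520.1, -87.6, 113.8]
eef_rot: [[0.991, -0.128, 0.026], [-0.128, -0.992, -0.013], [0.028, 0.01, -1.0]]
force: [-0.4, 0.5, 0.4]
gripper_width: 34.1
```

Emit:
play_rows --deltas '[{"xyz": [0, 0, 0], "yaw": 0}, {"xyz": [0, 0, 0], "yaw": 0}, {"xyz": [0, 0, 0], "yaw": 0}]' --gripper 0.024 --force 20

```text
t: 5.63
eef_pos: [520.1, -87.7, 113.7]
eef_rot: [[0.991, -0.128, 0.026], [-0.128, -0.992, -0.013], [0.028, 0.01, -1.0]]
force: [0.3, -0.2, -0.2]
gripper_width: 23.9
```

```bash
python3 - <<'E'
from h import *
st([519.7,-87.9,113],-0.127)
print(arm.observe()["eef_rot"][2])
E
```

```text
t 5.63 pos [520.14 -87.66 113.69] F [ 0.32 -0.21 -0.24] T [0.02 0.07 0.  ] w 23.9 yaw -0.1286 toolturn -0.0016 q [-0.31 -0.09  1.97 -0.01  1.23  1.4 ]
tool delta [-0.4  0.3  0.7]
[ 0.02770598  0.00983313 -0.99956775]
```

Emit:
play_rows --deltas '[{"xyz": [0, 0, 0], "yaw": 0}, {"xyz": [0, 0, 0], "yaw": 0}, {"xyz": [0, 0, 0], "yaw": 0}, {"xyz": [0, 0, 0], "yaw": 0}]' --gripper 0.017 --force 20

```text
t: 5.97
eef_pos: [520.2, -87.6, 113.9]
eef_rot: [[0.991, -0.13, 0.027], [-0.13, -0.991, -0.012], [0.028, 0.009, -1.0]]
force: [0.2, -0.9, -0.1]
gripper_width: 20.0
```

```bash
python3 - <<'E'
from h import *
st([519.7,-87.9,110],-0.127)
p=arm.get_image("scene");save(p,"s5",(190,130,310,250),5)
E
```

```text
t 5.97 pos [520.16 -87.58 113.88] F [ 0.23 -0.92 -0.12] T [ 0.23  0.03 -0.09] w 20.0 yaw -0.1303 toolturn -0.0033 q [-0.31 -0.09  1.97 -0.    1.23  1.4 ]
tool delta [-0.5  0.3  3.9]
```

View pics/s5.png

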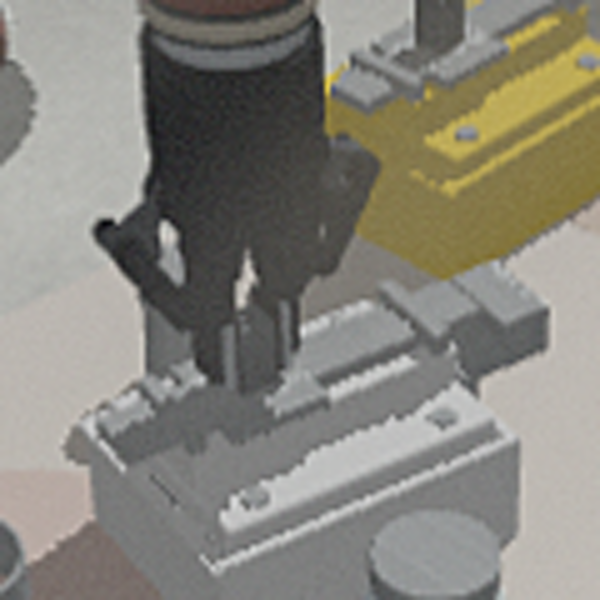

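Emit:
play_rows --deltas '[{"xyz": [0, 0, 0.001], "yaw": 0}, {"xyz": [0, 0, 0.001], "yaw": 0}, {"xyz": [0, 0, 0.001], "yaw": 0}]' --force 35

```text
t: 6.27
eef_pos: [520.3, -87.6, 112.9]
eef_rot: [[0.991, -0.13, 0.026], [-0.13, -0.991, -0.012], [0.027, 0.008, -1.0]]
force: [-3.5, -0.4, 5.9]
gripper_width: 19.3
```

```bash
python3 - <<'E'
from h import *
st([519.7,-87.9,110],-0.127)
E
```

```text
t 6.27 pos [520.28 -87.6  112.93] F [-3.45 -0.35  5.94] T [ 0.43  0.48 -0.06] w 19.3 yaw -0.1305 toolturn -0.0035 q [-0.31 -0.08  1.97 -0.    1.23  1.4 ]
tool delta [-0.6  0.4  2.9]
```

Emit:
play_rows --deltas '[{"xyz": [0, 0, 0], "yaw": 0}, {"xyz": [0, 0, 0], "yaw": 0}]'

```text
t: 6.43
eef_pos: [520.3, -87.6, 113.7]
eef_rot: [[0.991, -0.13, 0.025], [-0.13, -0.991, -0.012], [0.027, 0.008, -1.0]]
force: [-2.3, 0.1, 3.9]
gripper_width: 19.6
```

```bash
python3 - <<'E'
from h import *
st([519.7,-87.9,110],-0.127)
E
```

```text
t 6.43 pos [520.26 -87.59 113.69] F [-2.34  0.11  3.89] T [ 0.36  0.34 -0.1 ] w 19.6 yaw -0.1305 toolturn -0.0035 q [-0.31 -0.09  1.97 -0.    1.23  1.4 ]
tool delta [-0.6  0.3  3.7]
```

Emit:
play_rows --deltas '[{"xyz": [-0.0002, 0, 0.0015], "yaw": 0}, {"xyz": [-0.0002, 0, 0.0015], "yaw": 0}, {"xyz": [-0.0002, 0, 0.0015], "yaw": 0}, {"xyz": [-0.0002, 0, 0.0015], "yaw": 0}]'

```text
t: 6.77
eef_pos: [520.3, -87.6, 110.2]
eef_rot: [[0.991, -0.13, 0.026], [-0.13, -0.991, -0.012], [0.028, 0.008, -1.0]]
force: [-4.6, 0.4, 6.2]
gripper_width: 19.5
```

```bash
python3 - <<'E'
from h import *
st([519.7,-87.9,110],-0.127)
E
```

```text
t 6.77 pos [520.28 -87.61 110.18] F [-4.6   0.38  6.23] T [ 0.48  0.58 -0.12] w 19.5 yaw -0.1305 toolturn -0.0035 q [-0.31 -0.08  1.97 -0.    1.22  1.4 ]
tool delta [-0.5  0.4  0.2]
```

Emit:
play_rows --deltas '[{"xyz": [-0.0006, 0, 0.0016], "yaw": 0}, {"xyz": [-0.0006, 0, 0.0016], "yaw": 0}, {"xyz": [-0.0006, 0, 0.0016], "yaw": 0}]'

```text
t: 7.02
eef_pos: [520.3, -87.6, 108.1]
eef_rot: [[0.991, -0.13, 0.03], [-0.13, -0.991, -0.012], [0.031, 0.008, -0.999]]
force: [-1.9, 0.8, 6.1]
gripper_width: 19.7
```

```bash
python3 - <<'E'
from h import *
st([519.7,-87.9,105],-0.127)
E
```

```text
t 7.02 pos [520.27 -87.58 108.12] F [-1.9   0.77  6.08] T [ 0.48  0.64 -0.15] w 19.7 yaw -0.1303 toolturn -0.0033 q [-0.31 -0.08  1.97 -0.    1.22  1.4 ]
tool delta [-0.6  0.4  3.1]
```

Emit:
play_rows --deltas '[{"xyz": [-0.0006, 0, 0.0016], "yaw": 0}, {"xyz": [-0.0006, 0, 0.0016], "yaw": 0}, {"xyz": [-0.0006, 0, 0.0016], "yaw": 0}]'

```text
t: 7.27
eef_pos: [520.3, -87.6, 106.5]
eef_rot: [[0.991, -0.13, 0.033], [-0.129, -0.992, -0.012], [0.034, 0.008, -0.999]]
force: [-2.3, 1.0, 8.0]
gripper_width: 19.7
```

Emit:
play_rows --deltas '[{"xyz": [-0.0006, 0, 0.0016], "yaw": 0}, {"xyz": [-0.0006, 0, 0.0016], "yaw": 0}]'

```text
t: 7.43
eef_pos: [520.3, -87.6, 105.6]
eef_rot: [[0.991, -0.13, 0.035], [-0.129, -0.992, -0.013], [0.036, 0.008, -0.999]]
force: [-3.1, 0.9, 8.3]
gripper_width: 19.5
```

Emit:
play_rows --deltas '[{"xyz": [-0.0003, 0, 0.0017], "yaw": 0}, {"xyz": [-0.0003, 0, 0.0017], "yaw": 0}]'

```text
t: 7.6
eef_pos: [520.4, -87.6, 104.4]
eef_rot: [[0.991, -0.13, 0.035], [-0.129, -0.992, -0.013], [0.037, 0.008, -0.999]]
force: [-3.5, 0.7, 8.1]
gripper_width: 19.2
```

Emit:
play_rows --deltas '[{"xyz": [-0.0003, 0, 0.0017], "yaw": 0}, {"xyz": [-0.0003, 0, 0.0017], "yaw": 0}]'

```text
t: 7.77
eef_pos: [520.4, -87.6, 103.2]
eef_rot: [[0.991, -0.13, 0.035], [-0.129, -0.992, -0.013], [0.037, 0.008, -0.999]]
force: [-4.2, -0.9, 8.5]
gripper_width: 19.4
```

```bash
python3 - <<'E'
from h import *
st([519.7,-87.9,105],-0.127)
E
```

```text
t 7.77 pos [520.39 -87.62 103.2 ] F [-4.16 -0.9   8.49] T [ 0.51  0.95 -0.14] w 19.4 yaw -0.13 toolturn -0.003 q [-0.31 -0.08  1.98 -0.    1.2   1.39]
tool delta [-0.6  0.4 -1.8]
```

Emit:
play_rows --deltas '[{"xyz": [-0.0004, 0, 0.0018], "yaw": 0}, {"xyz": [-0.0004, 0, 0.0018], "yaw": 0}]'

```text
t: 7.93
eef_pos: [520.4, -87.6, 102.0]
eef_rot: [[0.991, -0.13, 0.036], [-0.129, -0.992, -0.013], [0.037, 0.008, -0.999]]
force: [-3.5, 1.6, 9.3]
gripper_width: 19.3
```

Emit:
play_rows --deltas '[{"xyz": [-0.0004, 0, 0.0018], "yaw": 0}, {"xyz": [-0.0004, 0, 0.0018], "yaw": 0}]'

```text
t: 8.1
eef_pos: [520.4, -87.7, 101.0]
eef_rot: [[0.991, -0.13, 0.036], [-0.129, -0.992, -0.013], [0.037, 0.008, -0.999]]
force: [-4.5, 1.4, 9.0]
gripper_width: 19.5
```

```bash
python3 - <<'E'
from h import *
st([519.7,-87.9,105],-0.127)
E
```

```text
t 8.1 pos [520.39 -87.65 100.99] F [-4.51  1.37  9.05] T [ 0.52  1.04 -0.1 ] w 19.5 yaw -0.13 toolturn -0.003 q [-0.31 -0.08  1.98 -0.    1.2   1.39]
tool delta [-0.5  0.4 -4. ]
```

Emit:
play_rows --deltas '[{"xyz": [-0.0005, 0, 0.0018], "yaw": 0}, {"xyz": [-0.0005, 0, 0.0018], "yaw": 0}]'

```text
t: 8.27
eef_pos: [520.4, -87.7, 100.1]
eef_rot: [[0.991, -0.13, 0.037], [-0.129, -0.992, -0.013], [0.038, 0.008, -0.999]]
force: [-4.6, 0.8, 9.9]
gripper_width: 19.5
```

Emit:
play_rows --deltas '[{"xyz": [-0.0005, 0, 0.0018], "yaw": 0}, {"xyz": [-0.0005, 0, 0.0018], "yaw": 0}]'

```text
t: 8.43
eef_pos: [520.4, -87.7, 99.4]
eef_rot: [[0.991, -0.13, 0.038], [-0.129, -0.992, -0.013], [0.039, 0.008, -0.999]]
force: [-5.4, 0.8, 9.6]
gripper_width: 19.4
```

Emit:
play_rows --deltas '[{"xyz": [-0.0005, 0, 0.0018], "yaw": 0}, {"xyz": [-0.0005, 0, 0.0018], "yaw": 0}]'

```text
t: 8.6
eef_pos: [520.4, -87.6, 98.7]
eef_rot: [[0.991, -0.13, 0.038], [-0.129, -0.992, -0.013], [0.04, 0.008, -0.999]]
force: [-4.4, 0.9, 10.5]
gripper_width: 19.6
```

Emit:
play_rows --deltas '[{"xyz": [-0.0005, 0, 0.002], "yaw": 0}, {"xyz": [-0.0005, 0, 0.002], "yaw": 0}]'

```text
t: 8.77
eef_pos: [520.4, -87.6, 97.8]
eef_rot: [[0.991, -0.13, 0.039], [-0.13, -0.991, -0.013], [0.04, 0.008, -0.999]]
force: [-5.1, 0.7, 10.7]
gripper_width: 19.6
```

Emit:
play_rows --deltas '[{"xyz": [-0.0005, 0, 0.002], "yaw": 0}, {"xyz": [-0.0005, 0, 0.002], "yaw": 0}]'

```text
t: 8.93
eef_pos: [520.5, -87.6, 96.9]
eef_rot: [[0.991, -0.13, 0.04], [-0.13, -0.991, -0.013], [0.041, 0.007, -0.999]]
force: [-4.2, 0.4, 10.5]
gripper_width: 19.4
```

```bash
python3 - <<'E'
from h import *
st([519.7,-87.9,105],-0.127)
E
```

```text
t 8.93 pos [520.45 -87.65  96.92] F [-4.16  0.45 10.5 ] T [ 0.52  1.11 -0.17] w 19.4 yaw -0.1305 toolturn -0.0035 q [-0.31 -0.07  1.99 -0.    1.19  1.39]
tool delta [-0.4  0.4 -8.1]
```

Emit:
play_rows --deltas '[{"xyz": [-0.0005, 0, 0.002], "yaw": 0}, {"xyz": [-0.0005, 0, 0.002], "yaw": 0}]'

```text
t: 9.1
eef_pos: [520.5, -87.7, 96.1]
eef_rot: [[0.991, -0.13, 0.04], [-0.13, -0.991, -0.013], [0.042, 0.007, -0.999]]
force: [-6.0, 1.7, 10.8]
gripper_width: 19.5
```

Emit:
play_rows --deltas '[{"xyz": [-0.0005, 0, 0.002], "yaw": 0}, {"xyz": [-0.0005, 0, 0.002], "yaw": 0}]'

```text
t: 9.27
eef_pos: [520.5, -87.7, 95.4]
eef_rot: [[0.991, -0.131, 0.041], [-0.13, -0.991, -0.013], [0.042, 0.007, -0.999]]
force: [-4.9, 1.4, 11.9]
gripper_width: 19.5
```

Emit:
play_rows --deltas '[{"xyz": [-0.0005, 0, 0.0021], "yaw": 0}, {"xyz": [-0.0005, 0, 0.0021], "yaw": 0}]'

```text
t: 9.43
eef_pos: [520.5, -87.7, 94.6]
eef_rot: [[0.991, -0.131, 0.041], [-0.13, -0.991, -0.013], [0.042, 0.007, -0.999]]
force: [-5.6, 2.5, 12.9]
gripper_width: 19.6
```

Emit:
play_rows --deltas '[{"xyz": [-0.0005, 0, 0.0021], "yaw": 0}]'

```text
t: 9.52
eef_pos: [520.5, -87.7, 94.2]
eef_rot: [[0.991, -0.131, 0.041], [-0.13, -0.991, -0.013], [0.043, 0.007, -0.999]]
force: [-5.2, 2.3, 11.5]
gripper_width: 19.3
```

Emit:
play_rows --deltas '[{"xyz": [-0.0005, 0, 0.0021], "yaw": 0}]'

```text
t: 9.6
eef_pos: [520.5, -87.7, 93.9]
eef_rot: [[0.991, -0.131, 0.041], [-0.13, -0.991, -0.013], [0.043, 0.007, -0.999]]
force: [-6.5, 1.0, 11.7]
gripper_width: 19.5
```

```bash
python3 - <<'E'
from h import *
st([519.7,-87.9,105],-0.127)
E
```

```text
t 9.6 pos [520.54 -87.69  93.86] F [-6.48  1.02 11.66] T [ 0.59  1.21 -0.15] w 19.5 yaw -0.131 toolturn -0.004 q [-0.31 -0.07  1.99  0.    1.18  1.39]
tool delta [ -0.3   0.4 -11.2]
```

Emit:
play_rows --deltas '[{"xyz": [-0.0008, 0, 0.0022], "yaw": 0}, {"xyz": [-0.0008, 0, 0.0022], "yaw": 0}]'

```text
t: 9.77
eef_pos: [520.5, -87.7, 93.2]
eef_rot: [[0.99, -0.131, 0.043], [-0.13, -0.991, -0.013], [0.045, 0.007, -0.999]]
force: [-5.3, 1.2, 11.7]
gripper_width: 19.5
```

Emit:
play_rows --deltas '[{"xyz": [-0.0008, 0, 0.0022], "yaw": 0}, {"xyz": [-0.0008, 0, 0.0022], "yaw": 0}]'

```text
t: 9.93
eef_pos: [520.6, -87.7, 92.7]
eef_rot: [[0.99, -0.131, 0.045], [-0.131, -0.991, -0.013], [0.047, 0.007, -0.999]]
force: [-5.1, 1.0, 12.4]
gripper_width: 19.6
```

```bash
python3 - <<'E'
from h import *
st([519.7,-87.9,105],-0.127)
E
```

```text
t 9.93 pos [520.55 -87.67  92.71] F [-5.06  0.99 12.41] T [ 0.61  1.13 -0.11] w 19.6 yaw -0.1313 toolturn -0.0043 q [-0.31 -0.07  1.99  0.    1.17  1.39]
tool delta [ -0.2   0.4 -12.3]
```

Emit:
play_rows --deltas '[{"xyz": [-0.0007, 0, 0.0023], "yaw": 0}, {"xyz": [-0.0007, 0, 0.0023], "yaw": 0}]'

```text
t: 10.1
eef_pos: [520.6, -87.7, 92.0]
eef_rot: [[0.99, -0.131, 0.047], [-0.131, -0.991, -0.013], [0.048, 0.007, -0.999]]
force: [-5.7, 1.8, 12.3]
gripper_width: 20.0
```

Emit:
play_rows --deltas '[{"xyz": [-0.0007, 0, 0.0023], "yaw": 0}, {"xyz": [-0.0007, 0, 0.0023], "yaw": 0}]'

```text
t: 10.27
eef_pos: [520.6, -87.7, 91.8]
eef_rot: [[0.99, -0.131, 0.047], [-0.131, -0.991, -0.013], [0.049, 0.007, -0.999]]
force: [-8.4, 1.5, 15.4]
gripper_width: 19.8
```

```bash
python3 - <<'E'
from h import *
st([519.7,-87.9,105],-0.127)
E
```

```text
t 10.27 pos [520.62 -87.67  91.76] F [-8.43  1.49 15.41] T [ 0.7   1.43 -0.16] w 19.8 yaw -0.1314 toolturn -0.0044 q [-0.31 -0.07  1.99  0.    1.17  1.39]
tool delta [ -0.2   0.4 -13.3]
```

Contact: the tool stalls at z ≈ 91.8 and the force rises to 15.4 N, where the spring alone would give 11.8 N. So the sill is at about 72 mm. I'll ease up 1 mm right away.

Emit:
play_rows --deltas '[{"xyz": [-0.0007, 0, 0.001], "yaw": 0}, {"xyz": [-0.0007, 0, 0.0019], "yaw": 0}]'

```text
t: 10.43
eef_pos: [520.6, -87.7, 92.7]
eef_rot: [[0.99, -0.131, 0.049], [-0.131, -0.991, -0.013], [0.05, 0.007, -0.999]]
force: [-6.3, 1.2, 12.2]
gripper_width: 19.3
```

```bash
python3 - <<'E'
from h import *
st([519.7,-87.9,105],-0.127)
E
```

```text
t 10.43 pos [520.6  -87.66  92.73] F [-6.33  1.23 12.2 ] T [ 0.58  1.16 -0.14] w 19.3 yaw -0.1315 toolturn -0.0045 q [-0.31 -0.07  1.99  0.    1.17  1.39]
tool delta [ -0.2   0.4 -12.3]
```

Emit:
play_rows --deltas '[{"xyz": [-0.0007, -0.0008, 0.0019], "yaw": 0}, {"xyz": [-0.0007, -0.0008, 0.0019], "yaw": 0}]'

```text
t: 10.6
eef_pos: [520.8, -86.8, 92.7]
eef_rot: [[0.99, -0.131, 0.05], [-0.131, -0.991, -0.015], [0.051, 0.008, -0.999]]
force: [-5.8, -1.0, 11.4]
gripper_width: 19.5
```

```bash
python3 - <<'E'
from h import *
st([519.7,-87.9,105],-0.127)
E
```

```text
t 10.6 pos [520.76 -86.78  92.73] F [-5.78 -1.01 11.39] T [ 0.49  1.12 -0.16] w 19.5 yaw -0.1315 toolturn -0.0045 q [-0.31 -0.07  2.    0.    1.17  1.4 ]
tool delta [ -0.3   1.3 -12.3]
```

Emit:
play_rows --deltas '[{"xyz": [-0.0007, -0.001, 0.0019], "yaw": 0}, {"xyz": [-0.0007, -0.001, 0.0019], "yaw": 0}, {"xyz": [-0.0007, -0.001, 0.0019], "yaw": 0}]'

```text
t: 10.85
eef_pos: [521.0, -84.8, 92.7]
eef_rot: [[0.99, -0.132, 0.051], [-0.131, -0.991, -0.017], [0.053, 0.01, -0.999]]
force: [-5.0, -0.6, 12.1]
gripper_width: 19.6
```

Emit:
play_rows --deltas '[{"xyz": [-0.0007, -0.001, 0.0019], "yaw": 0}, {"xyz": [-0.0007, -0.001, 0.0019], "yaw": 0}, {"xyz": [-0.0007, -0.001, 0.0019], "yaw": 0}]'

```text
t: 11.1
eef_pos: [521.4, -82.6, 92.8]
eef_rot: [[0.99, -0.132, 0.053], [-0.131, -0.991, -0.018], [0.055, 0.011, -0.998]]
force: [-6.0, -0.4, 11.2]
gripper_width: 19.3
```

```bash
python3 - <<'E'
from h import *
st([519.7,-87.9,105],-0.127)
E
```

```text
t 11.1 pos [521.41 -82.6   92.75] F [-5.99 -0.4  11.22] T [ 0.69  1.12 -0.07] w 19.3 yaw -0.1323 toolturn -0.0053 q [-0.3  -0.08  2.   -0.    1.16  1.41]
tool delta [ -0.3   5.6 -12.2]
```

Emit:
play_rows --deltas '[{"xyz": [-0.0007, -0.001, 0.0019], "yaw": 0}, {"xyz": [-0.0007, -0.001, 0.0019], "yaw": 0}, {"xyz": [-0.0007, -0.001, 0.0019], "yaw": 0}]'

```text
t: 11.35
eef_pos: [521.7, -80.3, 92.7]
eef_rot: [[0.99, -0.132, 0.055], [-0.131, -0.991, -0.02], [0.057, 0.012, -0.998]]
force: [-5.2, -1.0, 12.0]
gripper_width: 19.9
```

Emit:
play_rows --deltas '[{"xyz": [-0.0007, -0.001, 0.0019], "yaw": 0}, {"xyz": [-0.0007, -0.001, 0.0019], "yaw": 0}, {"xyz": [-0.0007, -0.001, 0.0019], "yaw": 0}]'

```text
t: 11.6
eef_pos: [522.1, -77.9, 92.6]
eef_rot: [[0.99, -0.133, 0.057], [-0.132, -0.991, -0.02], [0.059, 0.013, -0.998]]
force: [-6.0, -0.7, 12.2]
gripper_width: 19.5
```

Emit:
play_rows --deltas '[{"xyz": [-0.0007, -0.001, 0.0019], "yaw": 0}, {"xyz": [-0.0007, -0.001, 0.0019], "yaw": 0}, {"xyz": [-0.0007, -0.001, 0.0019], "yaw": 0}]'

```text
t: 11.85
eef_pos: [522.4, -75.5, 92.5]
eef_rot: [[0.989, -0.133, 0.058], [-0.132, -0.991, -0.021], [0.061, 0.013, -0.998]]
force: [-5.1, -0.3, 11.8]
gripper_width: 19.0
```

```bash
python3 - <<'E'
from h import *
st([519.7,-87.9,105],-0.127)
E
```

```text
t 11.85 pos [522.44 -75.47  92.52] F [-5.14 -0.28 11.8 ] T [0.75 1.12 0.  ] w 19.0 yaw -0.1337 toolturn -0.0067 q [-0.28 -0.08  2.   -0.    1.16  1.42]
tool delta [ -0.3  12.8 -12.4]
```

Emit:
play_rows --deltas '[{"xyz": [-0.0004, -0.001, 0.0018], "yaw": 0}, {"xyz": [-0.0004, -0.001, 0.0018], "yaw": 0}, {"xyz": [-0.0004, -0.001, 0.0018], "yaw": 0}]'

```text
t: 12.1
eef_pos: [522.8, -72.9, 92.3]
eef_rot: [[0.989, -0.133, 0.058], [-0.132, -0.991, -0.021], [0.06, 0.013, -0.998]]
force: [-7.2, 0.3, 11.7]
gripper_width: 19.2
```

Emit:
play_rows --deltas '[{"xyz": [-0.0004, -0.001, 0.0018], "yaw": 0}, {"xyz": [-0.0004, -0.001, 0.0018], "yaw": 0}, {"xyz": [-0.0004, -0.001, 0.0018], "yaw": 0}]'

```text
t: 12.35
eef_pos: [523.2, -70.3, 92.1]
eef_rot: [[0.989, -0.134, 0.057], [-0.132, -0.991, -0.021], [0.059, 0.014, -0.998]]
force: [-7.4, 0.4, 12.9]
gripper_width: 19.3
```

```bash
python3 - <<'E'
from h import *
st([519.7,-87.9,105],-0.127)
E
```

```text
t 12.35 pos [523.2  -70.27  92.11] F [-7.36  0.4  12.87] T [ 0.74  1.27 -0.07] w 19.3 yaw -0.1339 toolturn -0.0069 q [-0.27 -0.08  2.   -0.01  1.16  1.43]
tool delta [ -0.4  18.1 -12.7]
```

Emit:
play_rows --deltas '[{"xyz": [-0.0006, -0.001, 0.0014], "yaw": 0}, {"xyz": [-0.0006, -0.001, 0.0016], "yaw": 0}]'

```text
t: 12.52
eef_pos: [523.4, -68.5, 92.5]
eef_rot: [[0.989, -0.134, 0.058], [-0.133, -0.991, -0.022], [0.06, 0.014, -0.998]]
force: [-5.9, -0.6, 12.4]
gripper_width: 19.4
```

Emit:
play_rows --deltas '[{"xyz": [-0.0006, -0.0008, 0.0018], "yaw": 0}, {"xyz": [-0.0006, -0.0008, 0.0018], "yaw": 0}]'

```text
t: 12.68
eef_pos: [523.6, -67.1, 92.5]
eef_rot: [[0.989, -0.134, 0.058], [-0.133, -0.991, -0.022], [0.061, 0.014, -0.998]]
force: [-5.7, -0.5, 13.0]
gripper_width: 19.5
```

```bash
python3 - <<'E'
from h import *
st([519.7,-87.9,105],-0.127)
E
```

```text
t 12.68 pos [523.59 -67.09  92.46] F [-5.73 -0.46 12.99] T [0.71 1.15 0.  ] w 19.5 yaw -0.134 toolturn -0.007 q [-0.27 -0.08  2.   -0.01  1.16  1.44]
tool delta [ -0.3  21.3 -12.3]
```

Emit:
play_rows --deltas '[{"xyz": [-0.0006, -0.0007, 0.0018], "yaw": 0}, {"xyz": [-0.0006, -0.0007, 0.0018], "yaw": 0}]'

```text
t: 12.85
eef_pos: [523.8, -65.9, 92.5]
eef_rot: [[0.989, -0.134, 0.059], [-0.132, -0.991, -0.022], [0.061, 0.014, -0.998]]
force: [-5.1, -0.4, 11.4]
gripper_width: 19.8
```

Emit:
play_rows --deltas '[{"xyz": [-0.0006, -0.0007, 0.0018], "yaw": 0}, {"xyz": [-0.0006, -0.0007, 0.0018], "yaw": 0}]'

```text
t: 13.02
eef_pos: [524.0, -64.7, 92.5]
eef_rot: [[0.989, -0.134, 0.06], [-0.132, -0.991, -0.022], [0.062, 0.014, -0.998]]
force: [-6.5, -0.7, 12.0]
gripper_width: 19.4
```

```bash
python3 - <<'E'
from h import *
st([519.7,-87.9,105],-0.127)
p=arm.get_image("top");save(p,"t6",(230,165,370,255),5)
for th in ["knob_foot","tongue"]:
    for d in arm.spot_point(th,p)[:4]:
        X=np.array(d["position"])
        if np.hypot(*(X[:2]-[520,-40]))<190: print(th,round(d["score"],2),X)
E
```

```text
t 13.02 pos [523.95 -64.72  92.49] F [-6.55 -0.66 11.99] T [ 0.75  1.2  -0.09] w 19.4 yaw -0.134 toolturn -0.007 q [-0.26 -0.08  2.   -0.01  1.16  1.45]
tool delta [ -0.4  23.7 -12.2]
tongue 0.41 [540.8  51.3  73. ]
```

View pics/t6.png

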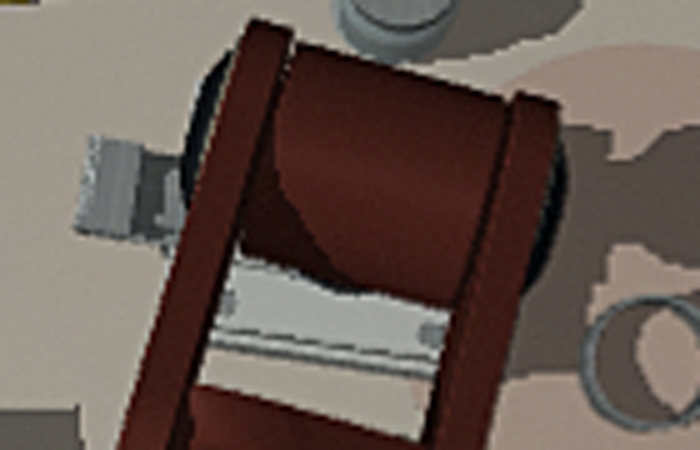

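The tongue runs under the lip in t6.png, at about (150,190). I'll go on gently until the back wall is felt.

Emit:
play_rows --deltas '[{"xyz": [-0.0006, -0.0007, 0.0018], "yaw": 0}, {"xyz": [-0.0006, -0.0007, 0.0018], "yaw": 0}]'

```text
t: 13.33
eef_pos: [524.2, -63.5, 92.5]
eef_rot: [[0.989, -0.134, 0.06], [-0.133, -0.991, -0.022], [0.063, 0.014, -0.998]]
force: [-6.5, 0.4, 11.5]
gripper_width: 19.2
```

Emit:
play_rows --deltas '[{"xyz": [-0.0006, -0.0007, 0.0018], "yaw": 0}, {"xyz": [-0.0006, -0.0007, 0.0018], "yaw": 0}]'

```text
t: 13.5
eef_pos: [524.3, -62.4, 92.5]
eef_rot: [[0.989, -0.134, 0.061], [-0.133, -0.991, -0.022], [0.063, 0.014, -0.998]]
force: [-6.6, 0.0, 12.5]
gripper_width: 19.6
```

```bash
python3 - <<'E'
from h import *
st([519.7,-87.9,105],-0.127)
E
```

```text
t 13.5 pos [524.32 -62.38  92.46] F [-6.55  0.   12.51] T [ 0.65  1.15 -0.06] w 19.6 yaw -0.1342 toolturn -0.0072 q [-0.26 -0.08  2.   -0.01  1.16  1.45]
tool delta [ -0.4  26.1 -12.2]
```

Emit:
play_rows --deltas '[{"xyz": [-0.0006, -0.0007, 0.0018], "yaw": 0}, {"xyz": [-0.0006, -0.0007, 0.0018], "yaw": 0}]'

```text
t: 13.67
eef_pos: [524.5, -61.2, 92.5]
eef_rot: [[0.989, -0.134, 0.062], [-0.133, -0.991, -0.022], [0.064, 0.014, -0.998]]
force: [-6.0, -0.2, 12.2]
gripper_width: 19.5
```

Emit:
play_rows --deltas '[{"xyz": [-0.0006, -0.0007, 0.0018], "yaw": 0}, {"xyz": [-0.0006, -0.0007, 0.0018], "yaw": 0}]'

```text
t: 13.83
eef_pos: [524.6, -60.6, 92.5]
eef_rot: [[0.989, -0.134, 0.062], [-0.132, -0.991, -0.024], [0.065, 0.015, -0.998]]
force: [-7.0, -3.9, 12.2]
gripper_width: 19.7
```

Emit:
play_rows --deltas '[{"xyz": [-0.0006, -0.0007, 0.0018], "yaw": 0}, {"xyz": [-0.0006, -0.0007, 0.0018], "yaw": 0}]'

```text
t: 14.0
eef_pos: [524.6, -60.6, 92.5]
eef_rot: [[0.989, -0.133, 0.062], [-0.132, -0.991, -0.027], [0.065, 0.018, -0.998]]
force: [-7.4, -2.9, 12.1]
gripper_width: 19.3
```

```bash
python3 - <<'E'
from h import *
st([519.7,-87.9,105],-0.127)
E
```

```text
t 14.0 pos [524.56 -60.63  92.48] F [-7.37 -2.88 12.12] T [ 0.54  1.17 -0.03] w 19.3 yaw -0.1339 toolturn -0.0069 q [-0.25 -0.08  2.   -0.01  1.15  1.46]
tool delta [ -0.4  27.9 -12.1]
```

The back wall is felt: y stalls at -60.6, Fy is -3.9 N, and the travel was 27.3 mm. I'll stop pushing and let the plate rise slowly against the lip.

Emit:
play_rows --deltas '[{"xyz": [-0.0003, 0, 0.0014], "yaw": 0}, {"xyz": [-0.0003, 0, 0.0012], "yaw": 0}, {"xyz": [0, 0, 0.0008], "yaw": 0}, {"xyz": [0, 0, 0.0004], "yaw": 0}, {"xyz": [0, 0, 0], "yaw": 0}]'

```text
t: 14.42
eef_pos: [524.5, -60.6, 94.1]
eef_rot: [[0.989, -0.134, 0.06], [-0.133, -0.991, -0.024], [0.063, 0.016, -0.998]]
force: [0.1, -1.8, -2.5]
gripper_width: 19.6
```

```bash
python3 - <<'E'
from h import *
st([519.7,-87.9,105],-0.127)
E
```

```text
t 14.42 pos [524.51 -60.62  94.11] F [ 0.06 -1.84 -2.53] T [ 0.58  0.27 -0.02] w 19.6 yaw -0.1347 toolturn -0.0077 q [-0.25 -0.08  2.   -0.01  1.16  1.46]
tool delta [ -0.4  27.8 -10.5]
```

The tool stopped at z 94.1 with the spring load gone (Fz about -2.5 N), so the plate is held by the lip. Releasing.

Emit:
play_rows --deltas '[{"xyz": [0, 0, 0.0002], "yaw": 0}, {"xyz": [0, 0, 0], "yaw": 0}]'

```text
t: 14.58
eef_pos: [524.5, -60.6, 94.0]
eef_rot: [[0.989, -0.134, 0.06], [-0.133, -0.991, -0.024], [0.062, 0.015, -0.998]]
force: [-3.0, -0.6, 3.5]
gripper_width: 19.4
```

Emit:
play_rows --deltas '[{"xyz": [0, 0, 0], "yaw": 0}, {"xyz": [0, 0, 0], "yaw": 0}, {"xyz": [0, 0, 0], "yaw": 0}, {"xyz": [0, 0, 0], "yaw": 0}]' --gripper 0.032

```text
t: 14.92
eef_pos: [524.9, -60.9, 92.6]
eef_rot: [[0.989, -0.133, 0.062], [-0.131, -0.991, -0.026], [0.065, 0.017, -0.998]]
force: [0.9, -0.7, -0.1]
gripper_width: 31.9
```

```bash
python3 - <<'E'
from h import *
st([519.7,-87.9,105],-0.127)
p=arm.get_image("wrist");save(p,"w7",None,1.4)
E
```

```text
t 14.92 pos [524.94 -60.9   92.6 ] F [ 0.88 -0.72 -0.12] T [ 0.05  0.01 -0.03] w 31.9 yaw -0.1332 toolturn -0.0062 q [-0.25 -0.08  2.   -0.01  1.15  1.46]
tool delta [ -0.8  27.7 -12. ]
```

View pics/w7.png

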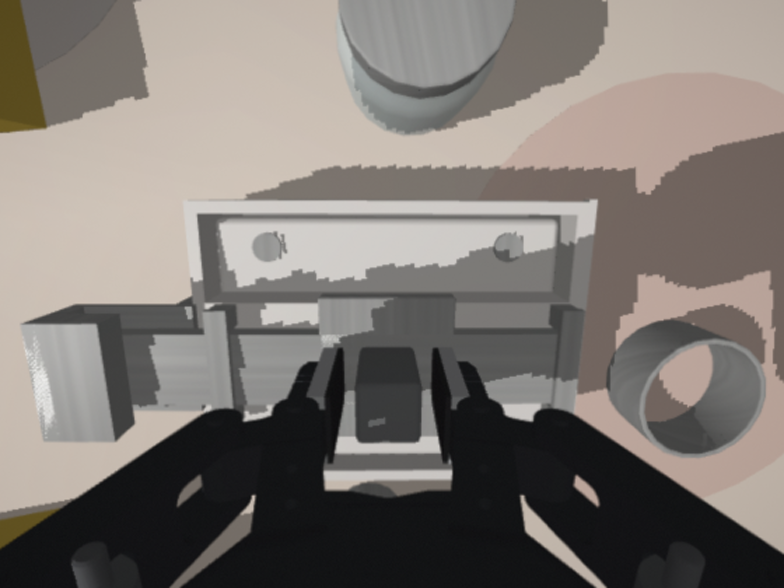

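Released. The knob is free between the fingers at (388,400), and the plate is down below the rim. Lifting away.

Emit:
play_rows --deltas '[{"xyz": [0.0002, 0, -0.004], "yaw": 0}, {"xyz": [0.0006, 0, -0.01], "yaw": 0}, {"xyz": [0.0006, 0, -0.012], "yaw": 0}, {"xyz": [0.0006, 0, -0.012], "yaw": 0}, {"xyz": [0.0006, 0, -0.012], "yaw": 0}]'

```text
t: 15.38
eef_pos: [522.6, -59.4, 143.8]
eef_rot: [[0.99, -0.132, 0.056], [-0.131, -0.991, -0.025], [0.059, 0.017, -0.998]]
force: [0.4, -0.1, 0.0]
gripper_width: 32.2
```

Emit:
play_rows --deltas '[{"xyz": [0, 0, -0.02], "yaw": 0}, {"xyz": [0, 0, -0.025], "yaw": 0}, {"xyz": [0, 0, -0.025], "yaw": 0}, {"xyz": [0, 0, -0.02], "yaw": 0}, {"xyz": [0, 0, 0], "yaw": 0}]'

```text
t: 15.8
eef_pos: [519.0, -57.3, 248.8]
eef_rot: [[0.989, -0.132, 0.069], [-0.131, -0.991, -0.028], [0.072, 0.019, -0.997]]
force: [1.5, -0.7, 1.4]
gripper_width: 32.5
```

Emit:
play_rows --deltas '[{"xyz": [0, 0.03, 0], "yaw": 0}, {"xyz": [0, 0.035, 0], "yaw": 0}, {"xyz": [0, 0.035, 0], "yaw": 0}, {"xyz": [0, 0.035, 0], "yaw": 0}, {"xyz": [0, 0.01, 0], "yaw": 0}]'

```text
t: 16.22
eef_pos: [501.6, -203.3, 259.2]
eef_rot: [[0.989, -0.123, 0.081], [-0.121, -0.992, -0.031], [0.084, 0.021, -0.996]]
force: [-0.6, 0.4, 0.9]
gripper_width: 32.3
```

```bash
python3 - <<'E'
from h import *
st()
p=arm.get_image("top");save(p,"t8",(230,150,380,280),5)
q=arm.get_image("scene");save(q,"s8",(170,150,320,290),4.2)
for n,pp in (("top",p),("scene",q)):
  for th in ["knob_foot","tongue","jar","shaker","ring_cutter"]:
    for d in arm.spot_point(th,pp)[:4]:
        X=np.array(d["position"])
        if np.hypot(*(X[:2]-[520,-40]))<190: print(n,th,round(d["score"],2),np.round(X,1))
E
```

```text
t 16.22 pos [ 501.56 -203.28  259.22] F [-0.59  0.4   0.87] T [0.02 0.03 0.01] w 32.3 yaw -0.1233 toolturn 0.0047 q [-0.53 -0.22  1.84  0.01  1.44  1.16]
top knob_foot 0.56 [523.5 -61.6  84.5]
top tongue 0.48 [542.5  52.6  75. ]
top jar 0.82 [643.4 -91.8   0. ]
top shaker 0.48 [398.2 -30.5  -4. ]
top ring_cutter 0.58 [ 459.4 -218.     1.3]
scene knob_foot 0.88 [518.7 -59.2  82.7]
scene knob_foot 0.61 [524.4 -63.8  -4.4]
scene tongue 0.62 [539.7  51.9  73.3]
scene jar 0.64 [649.4 -89.7   1.3]
scene shaker 0.98 [396.7 -31.6  -4.5]
scene ring_cutter 0.66 [ 462.6 -215.5   -1.2]
```

View pics/t8.png

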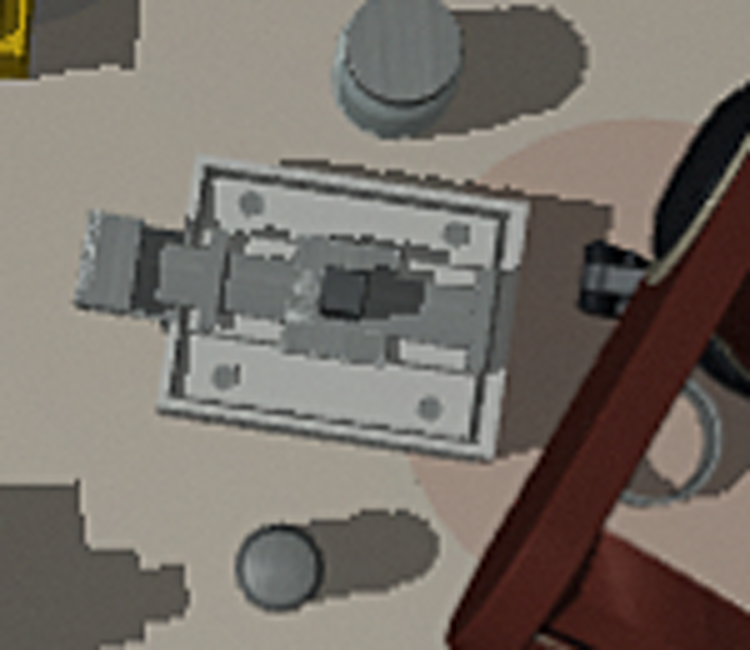

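View pics/s8.png

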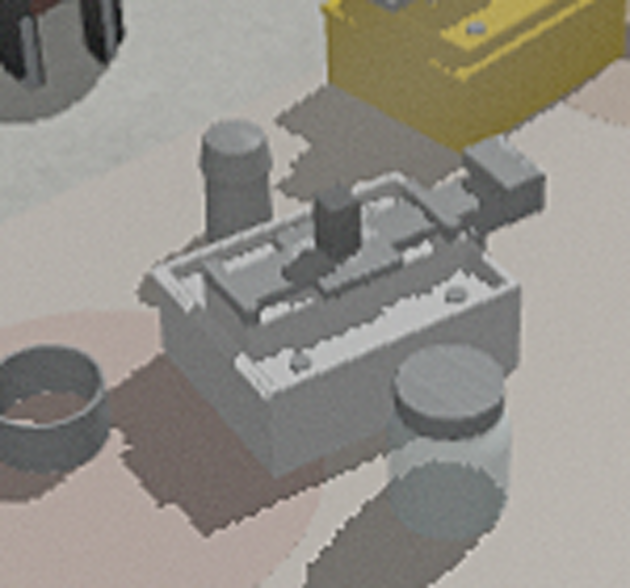

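Both pictures show the plate down in the basin and the tongue under the lip. The knob foot is at about 83 mm, down from 102, and the neighbours are where they were. Handing in.

Emit:
play_rows --deltas '[{"xyz": [0, 0, 0], "yaw": 0}, {"xyz": [0, 0, 0], "yaw": 0}]'

```text
t: 16.98
eef_pos: [502.6, -198.4, 258.5]
eef_rot: [[0.99, -0.118, 0.081], [-0.116, -0.993, -0.029], [0.083, 0.019, -0.996]]
force: [-1.3, 0.2, 0.1]
gripper_width: 32.2
```

```bash
python3 -c "
from h import *
st();print(arm.sign_off())"
```

```text
t 16.98 pos [ 502.6  -198.41  258.52] F [-1.34  0.17  0.14] T [0.   0.02 0.01] w 32.2 yaw -0.1179 toolturn 0.0101 q [-0.52 -0.22  1.84  0.02  1.44  1.17]
the job is handed in; nothing more can be done
None
```

The press is closed: the plate is held down by the bolt in the catch, and the job was handed in at about 17 s of the 58 s allowed. The sign-off gives no verdict, so this rests on my own checks.

- **Pushing down:** I gripped the white press's knob and pushed down in small steps until I felt the sill. It came at about 22 mm of travel, with about 3.5 N above the spring, which puts the sill near 72 mm. I then eased up about 1 mm.
- **Sliding in:** The bolt slid 27 mm until it stopped at the back wall, with about 4 N at most. I let the plate rise onto the lip before opening the fingers.
- **Last checks:**
    - The top and scene pictures show the plate down and the tongue under the lip, at about 73–75 mm.
    - The knob foot is at about 83 mm, where 82 was expected.
    - The jar, shaker and ring cutter read the same as before within the measuring error. I did not measure the other things again at the end, but the arm stayed well clear of them.
- **Less clean:**
    - The tool leaned about 3.5° by the end of the slide.
    - A sideways load of 5–8 N on the knob stayed through most of the push and slide.
    - While sliding, the bolt sank briefly to about 0.3 mm above where I had felt the sill. I raised it again, and the force showed no contact.

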